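# Close and lock the pressure cooker

## Robot

A 7-joint arm with a two-finger parallel gripper is mounted at the origin on the work surface. World frame = base frame: x ahead of the robot, y to its left, z up, the work surface at z = 0. Lengths are in m, angles in degrees, forces in N, time in s.
With the tool pointing down it reaches from about 0.35 to 0.775 m from the base axis. Payload 3.1 kg.
Tool frame: the origin (TCP) lies on the centre line of the jaws, within the pads' length; the fingertips stand 17 mm ahead of it and the grasp point (between the pads) lies 2 mm behind it (robot.tip_reach is the distance from the TCP to the fingertips, in m); z points along the fingers, y is the direction in which the jaws open and shut (so a half turn about z gives the same grasp; the last joint's range is limited). The gripper opens to 85 mm and grips with 20 to 120 N. Pads are 22 mm wide; open, the fingers measure 114 mm over their backs; the gripper's body (76 mm by 85 mm) begins 54 mm behind the grasp point. The pads swing forward as they close: fully open they stand 13 mm farther back than shut.
Start: joints at [-2.389, 17.813, 0.802, 86.603, -0.252, 75.585, -1.558], TCP at [0.55, 0, 0.248] pointing down, gripper open.
Joint ranges: [-154.91, 154.91], [-16.99, 109.72], [-72.82, 74.43], [7.12, 147.25], [-82.49, 262.49], [11.32, 116.49], [-174.64, 174.64]. Speed limits (degrees/s): [159.86, 159.86, 180, 180, 180, 180, 180].

## Interface

Orientations are given as [roll, pitch, yaw] about the fixed x, y, z axes, in that order (R = Rz(yaw) Ry(pitch) Rx(roll)).
In Python, from station import robot, fingers, vision, workorder, recognise gives the robot as it stands. Calls block until the motion is done:
- robot.move_to(position, orientation): joint-space move of the TCP to a pose.
- robot.line_to(position, orientation=None, velocity=0.15, f_stop=None): straight line of the TCP; orientation=None keeps the orientation; velocity is the mean speed in m/s. With f_stop (N) it stops when the force on the tool has changed by that much, and returns True; else False.
- robot.move_j(angles): joint-space move.
- fingers.gripper_to(opening, force=None): opening from 0.0 (shut) to 1.0 (fully open); force is the grip in N (None keeps the last); returns when the fingers have stopped.
- robot.pause(seconds).
- robot.inverse_kinematics(position, orientation): joint angles nearest the present ones, or None.
- vision.grab_frame(name): name is "scene" or "side" or "wrist"; returns the picture (384x512x3 uint8, red, green, blue); there is no depth.
- vision.calibration(name): a dict with "mtx" (3x3 intrinsics, pixels), "extrinsics" (4x4, takes a point from world to camera coordinates); the wrist camera has in their place "T_tool_cam" (4x4, takes a point from camera to tool coordinates, whose origin is the TCP and whose axes are the flange's). Camera axes: x right, y up, looking along -z (the intrinsics and any distortion apply to the point x, -y, -z); pixel columns grow to the right and rows downward; lengths in m; the calibration is good to about 2 mm. A picture is of the moment at which its call begins: read the wrist's pose just before it. calibration takes no time and is no camera call.
A pose or a line that the arm cannot do raises robot.PlanningError and nothing moves.
- workorder.close_job(): hands the job in, once; it reports no verdict.
Trained networks look in the newest picture that a camera, given by its name, has taken for a name from the list of things; names that differ only in an ending like _2 or _b are one class to them, and where a whole thing is asked for, a point or a joint stands for the part that bears it (a point fixed in the world has none). Each returns a list of dicts, best first, with "p" (0 to 1); they miss things now and then, are a little off and sometimes report something else, mostly with a low value. They report only what shows in the picture. A call takes as long as a camera call.
- recognise(label, camera): "rect" ([centre column, centre row, width, height] in pixels, round what is visible of it).
Readings, each from a call of its own:
- robot.current_time_s(): time.
- robot.current_joint_positions(): joint angles.
- robot.current_dq(): joint speeds.
- robot.current_joint_torque(): joint torques, N m.
- robot.current_tool_pos(): TCP position.
- robot.current_eef_rot(): TCP orientation.
- robot.current_contact_force(): force on the tool from outside, world axes, zero at the start.
- robot.current_torque(): the same for the moment, N m.
- robot.current_finger_gap(): opening from 0.0 (shut) to 1.0 (fully open).
Only numpy, scipy, OpenCV 4.12 (cv2) and the standard library are available. Lean on these libraries where they do the work, as an engineer would, in place of code of your own. Each camera call takes 0.05 s, during which the arm holds its last target.

## Task

Close the pressure cooker: take its lid from the draining mat by the bar handle, set it on the pot standing on the hob, and turn it under light pressure until its lugs drop through the gaps in the pot's flange and it sits fully down. Then turn it clockwise, seen from above, to its stop so that the lid's side grips stand right over the pot's side grips, and let go. Leave the pot where it stands, and the bottle, pitcher, timer, peeler and spatula beside it undisturbed.

Things in the scene. Friction and masses are not known exactly. Their poses are not given: they have to be found in the camera images.
- lid: Loose steel lid, 200 mm across, 0.5 to 0.9 kg, lying right way up. Origin: centre of its underside (lower edge of the 12 mm skirt), z up, x along the line of its two black side grips (ends at x = +-135 mm, 52 mm wide, z = 3.5 to 13.5 mm). Pressure valve (22 mm across, to z = 39 mm) at y = +70 mm, red pin (to z = 28 mm) at y = -68 mm. A half turn makes no difference to the fit.
- lid_bar (a point): Grip point of the lid's black bar handle, on the lid's axis, 50 mm above its origin; axes as the lid's. The bar runs along x, to be pinched across y: 110 mm long, 22 mm wide, from 34 to 64 mm above the lid's origin, on a 16 mm wide foot; the steel dome under it reaches 24 mm.
- lid_lug (a point): Middle of one wide lug inside the lid's skirt, at the skirt's lower edge, 92 mm from the axis, 52 degrees from the lid's x. Skirt's inner radius 96 mm; four inward lugs, inner radius 88 mm, 5 mm thick: two 40 degrees wide at 52 and 232 degrees from x, two 28 degrees wide at 142 and 322 (counter-clockwise from above).
- pot: Loose steel pot, 170 mm across, 115 mm high, 3.4 to 4.4 kg with its potatoes, standing on the hob by weight and friction alone (it shifts if pushed hard). Origin: centre of its underside, z up, x along the line of its two black side grips (ends at x = +-133 mm, 83 to 97 mm high). Locked: lid's x and pot's x on one line, either way round, lid origin 103 mm above the pot's.
- pot_rim (a point): Centre of the pot's mouth at rim height, 115 mm above its origin; axes as the pot's. An outward flange, outer radius 94 mm, 5 mm thick, flush with the rim, is cut by gaps into four lugs; each lug's clockwise end is bent down as a stop. With the lid's lugs resting on the flange, the lid's origin is at this height; dropped in, it is 12 mm lower.
- pot_gap (a point): Middle of one wide gap in the flange, at rim height, 90 mm from the axis. Gaps: two 46 degrees wide at 90 and 270 degrees from the pot's x, two 34 degrees wide at 0 and 180. The lid drops when its x is 38 degrees (play +-3) counter-clockwise from above of the pot's x, or that plus a half turn, centres within 2 mm; it then turns 38 degrees clockwise to the stops.
- hob: Fixed portable induction hob, white with black glass top, 360 x 300 x 46 mm. Origin: centre of its underside; the pot stands about 35 mm towards +x from its centre. Hob and mat may be on either side.
- mat: Fixed grey-green draining mat, 380 x 270 x 6 mm. Origin: centre of its underside, x along its length. The lid and the peeler lie on it.
- peeler: Loose yellow-handled vegetable peeler, 155 mm long, 15 mm high, lying across the far end of the mat. Leave alone. Origin near its middle, underside.
- spatula: Loose flat wooden spatula, 250 mm long, 12 mm high, lying along x on the counter between hob and mat. Leave alone. Origin near its middle, underside.
- bleach: Loose turquoise bottle with pink cap, 76 mm across, 220 mm tall, left side of the counter. Leave alone. Origin: centre of its underside.
- pitcher: Loose clear water pitcher with white lid and handle, 110 mm across, 212 mm tall, right side of the counter. Leave alone. Origin: centre of its underside.
- timer: Loose white kitchen timer, 30 x 70 x 66 mm, standing beyond the spatula. Leave alone. Origin: centre of its underside.

How it is judged:
By the outcome, as a careful person would: the job done as asked, in the order asked, and still so for the second after the job is handed in, with the robot touching nothing.
It also fails if it takes over 58 s, if anything falls off the work surface, if the arm or the gripper's body presses on something with over 40 N, if the wrist force passes 120 N, or if a joint passes its speed limit or range.

## Working session

There is one attempt and no reset: what is moved stays moved. The work goes in short steps, each a Python script; the robot and the scene stay as the last script left them, time stands still between calls to the robot, and variables do not carry over. Pictures are saved under pics/ and viewed, and the job is handed in when it is done.

```bash
ls; mkdir -p pics; python3 - <<'E'
from station import robot, fingers, vision, workorder, recognise
import cv2
for n in ["scene","side","wrist"]:
    im=vision.grab_frame(n); cv2.imwrite(f"pics/{n}0.png",im[:,:,::-1])
    print(n,{k:v.round(4).tolist() if hasattr(v,'round') else v for k,v in vision.calibration(n).items()})
    for l in ["lid","lid_bar","pot","hob","mat","pot_rim","pot_gap","peeler","spatula","bleach","pitcher","timer"]:
        r=recognise(l,n); print(l,[(round(d['p'],2),[round(float(v),1) for v in d['rect']]) for d in r[:2]])
print(robot.current_time_s())
E
```

```text
pics
scene {'mtx': [[490.8164, 0.0, 254.344], [0.0, 490.8164, 189.3252], [0.0, 0.0, 1.0]], 'extrinsics': [[0.5111, 0.8594, 0.0107, -0.3035], [-0.7339, 0.4299, 0.5258, 0.3902], [0.4473, -0.2767, 0.8505, -1.8681], [0.0, 0.0, 0.0, 1.0]]}
lid [(0.88, [182.2, 214.7, 63.0, 75.2])]
lid_bar [(0.97, [180.2, 214.4, 65.9, 72.8]), (0.72, [248.0, 195.1, 44.2, 54.7])]
pot [(0.69, [329.0, 150.9, 60.6, 70.9])]
hob [(0.7, [319.1, 163.3, 120.4, 116.2])]
mat [(0.57, [190.2, 231.0, 139.3, 127.2])]
pot_rim [(0.58, [327.8, 150.2, 59.4, 69.8]), (0.35, [182.2, 214.1, 66.7, 75.5])]
pot_gap [(0.9, [329.8, 149.3, 59.9, 69.3])]
peeler [(0.54, [216.7, 267.6, 34.4, 44.7])]
spatula [(0.88, [248.3, 193.7, 43.8, 55.6]), (0.19, [216.2, 267.9, 33.3, 45.4])]
bleach [(0.64, [362.6, 112.1, 28.5, 54.2]), (0.52, [319.3, 165.6, 120.8, 109.9])]
pitcher [(0.86, [90.7, 256.4, 57.7, 73.8]), (0.5, [329.1, 150.7, 62.9, 70.6])]
timer [(0.78, [283.0, 249.9, 24.2, 28.2]), (0.33, [328.6, 149.2, 65.2, 68.8])]
side {'mtx': [[487.5891, 0.0, 261.9333], [0.0, 487.5891, 190.1551], [0.0, 0.0, 1.0]], 'extrinsics': [[-0.8873, -0.461, 0.0107, 
[... 695 characters left out ...]
 (0.53, [322.9, 197.8, 66.5, 35.1])]
wrist {'mtx': [[330.5588, 0.0, 251.6818], [0.0, 330.5588, 190.3951], [0.0, 0.0, 1.0]], 'T_tool_cam': [[-0.0016, 0.9476, 0.3194, 0.0819], [1.0, 0.0015, 0.0004, -0.0012], [-0.0001, 0.3194, -0.9476, -0.1249], [0.0, 0.0, 0.0, 1.0]]}
lid [(0.85, [235.7, 312.8, 177.2, 119.4])]
lid_bar [(0.62, [233.9, 311.8, 177.0, 116.5])]
pot []
hob [(0.94, [258.6, 31.6, 394.3, 63.3])]
mat [(0.91, [249.6, 294.9, 307.4, 172.6]), (0.49, [392.1, 320.1, 119.3, 32.0])]
pot_rim [(0.42, [239.3, 158.9, 221.0, 41.7])]
pot_gap []
peeler [(0.92, [390.4, 320.5, 121.7, 33.2])]
spatula [(0.85, [240.4, 159.9, 223.8, 42.6])]
bleach []
pitcher []
timer [(0.58, [478.1, 176.6, 67.8, 78.7])]
1.95
```

```bash
python3 - <<'E'
from station import robot
import cv2,numpy as np
print(robot.current_tool_pos(),robot.current_eef_rot())
a=cv2.imread('pics/scene0.png');b=cv2.imread('pics/side0.png')
cv2.imwrite('pics/s2.png',cv2.resize(a[80:300,50:400],None,fx=2.2,fy=2.2,interpolation=3))
cv2.imwrite('pics/d2.png',cv2.resize(b[90:370,130:400],None,fx=2.1,fy=2.1,interpolation=3))
E
```

```text
[5.50029887e-01 4.60987196e-05 2.48327693e-01] [ 1.79995683e+02 -8.38867763e-04  9.00037670e+01]
```

View pics/s2.png

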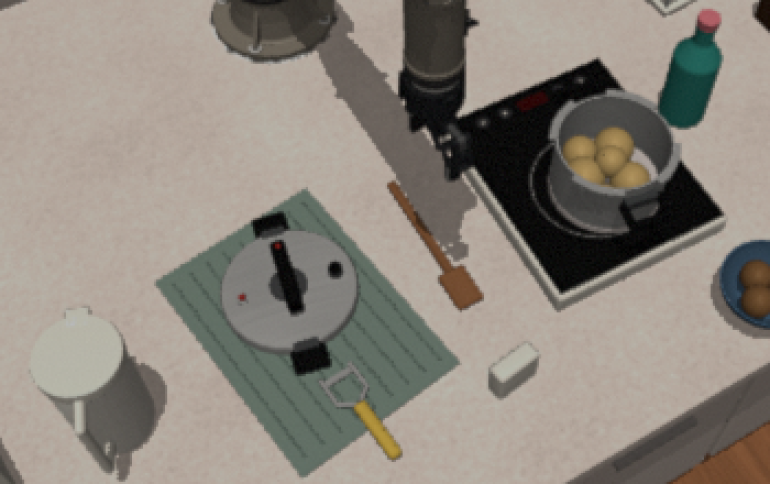

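View pics/d2.png

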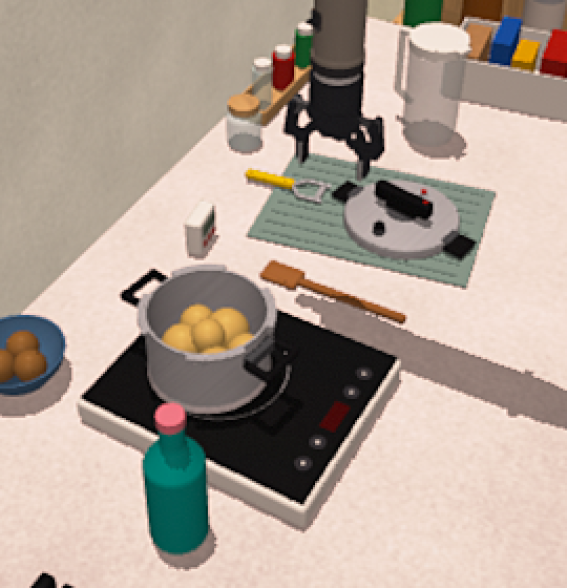

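View pics/wrist0.png

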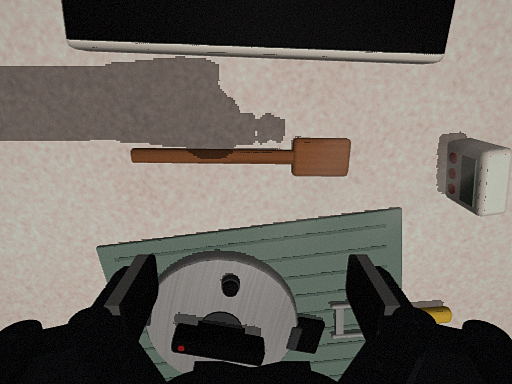

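```bash
cat > h.py <<'E'
import numpy as np, cv2
from scipy.spatial.transform import Rotation as R
from scipy.optimize import least_squares
F=np.diag([1,-1,-1.])
def wext(cal,pos,rpy):
    T=np.eye(4);T[:3,:3]=R.from_euler('xyz',rpy,degrees=True).as_matrix();T[:3,3]=pos
    return np.linalg.inv(T@cal['T_tool_cam'])
def proj(K,E,P):
    P=np.atleast_2d(P);c=(P@E[:3,:3].T+E[:3,3])@F
    return (c[:,:2]/c[:,2:])*[K[0,0],K[1,1]]+[K[0,2],K[1,2]]
def atz(K,E,px,z):
    d=F@np.linalg.solve(K,[px[0],px[1],1.]);Rt=E[:3,:3].T;d=Rt@d;o=-Rt@E[:3,3]
    return o+d*(z-o[2])/d[2]
E
python3 - <<'E'
from h import *
from station import robot,vision
cal={n:vision.calibration(n) for n in ["scene","side","wrist"]}
Es={n:cal[n].get('extrinsics') for n in ["scene","side"]}
Es['wrist']=wext(cal['wrist'],robot.current_tool_pos(),robot.current_eef_rot())
def a(n,px,z): return atz(cal[n]['mtx'],Es[n],px,z).round(4)
print('lid wrist',a('wrist',(222,341),.07), 'valve',a('wrist',(230,279),.045))
f=lambda x,y:(50+x/2.2,80+y/2.2); g=lambda x,y:(130+x/2.1,90+y/2.1)
print('lid scene',a('scene',f(288,280),.07),'valve',a('scene',f(336,268),.045))
print('lid side',a('side',g(404,198),.07))
# pot rim
print('pot scene',a('scene',f(615,147),.161), 'side',a('side',g(207,310),.161))
print('bleach base',a('side',g(178,545),0),a('scene',f(685,115),0),'timer',a('scene',f(512,385),0))
print('lid bar ends',a('wrist',(173,345),.07),a('wrist',(265,355),.07))
E
```

```text
lid wrist [ 0.5145 -0.2019  0.07  ] valve [ 0.5236 -0.1363  0.045 ]
lid scene [ 0.526  -0.2237  0.07  ] valve [ 0.5288 -0.1518  0.045 ]
lid side [ 0.4997 -0.2018  0.07  ]
pot scene [0.617  0.2562 0.161 ] side [0.6028 0.266  0.161 ]
bleach base [0.5113 0.5019 0.    ] [0.5349 0.482  0.    ] timer [ 0.7955 -0.0186  0.    ]
lid bar ends [ 0.4581 -0.2076  0.07  ] [ 0.5639 -0.2223  0.07  ]
```

```bash
python3 - <<'E'
from h import *
from station import robot,vision,recognise
import json
o={}
for n,p in (("pot",[.60,.20,.38]),("lid",[.515,-.27,.33])):
    robot.move_to(p,[180,0,90]); robot.pause(.2)
    pos,rot=robot.current_tool_pos(),robot.current_eef_rot()
    im=vision.grab_frame("wrist"); cv2.imwrite(f"pics/w_{n}.png",im[:,:,::-1])
    cv2.imwrite(f"pics/w_{n}_b.png",cv2.resize(im[:300,80:430,::-1],None,fx=2,fy=2,interpolation=3))
    o[n]=[list(map(float,pos)),list(map(float,rot))]
    print(n,pos,rot,recognise(n,"wrist")[:1],robot.current_time_s())
json.dump(o,open('poses.json','w'))
E
```

```text
pot [0.60010684 0.19786619 0.37928045] [-1.79926625e+02  8.66542079e-02  8.98230062e+01] [{'rect': [258.1, 93.0, 250.8, 182.2], 'p': 0.76}] 3.2167
lid [ 0.51574016 -0.26885917  0.3300069 ] [ 1.79984720e+02 -1.87154235e-02  9.01301973e+01] [{'rect': [247.7, 103.2, 210.2, 158.1], 'p': 0.73}] 5.2667
```

View pics/w_pot_b.png

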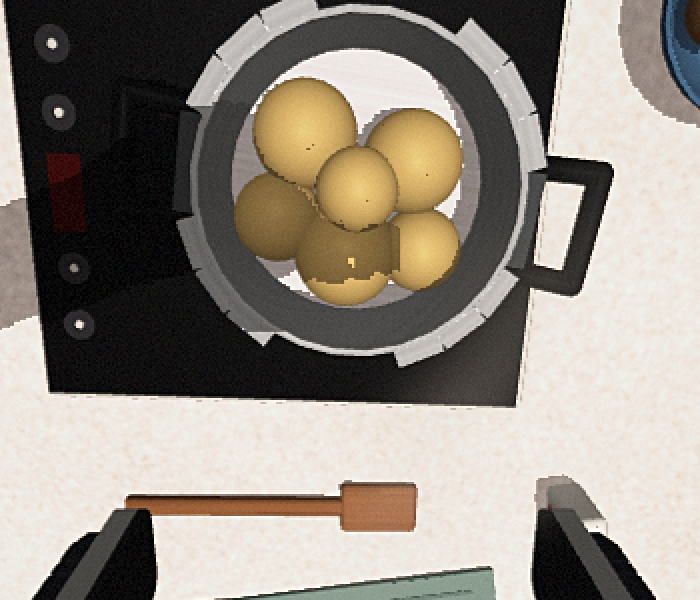

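View pics/w_lid_b.png

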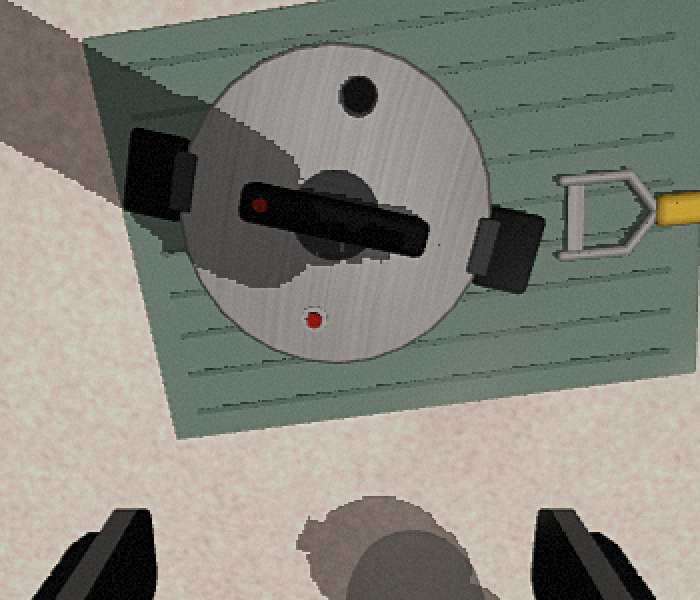

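```bash
cat > fit.py <<'E'
from h import *
def fit(K,E,obj,px,z0,x0):
    px=np.array(px,float);obj=np.array(obj,float)
    def pr(v):
        c,s=np.cos(v[2]),np.sin(v[2])
        P=np.c_[v[0]+c*obj[:,0]-s*obj[:,1],v[1]+s*obj[:,0]+c*obj[:,1],z0+obj[:,2]]
        return proj(K,E,P)
    r=least_squares(lambda v:(pr(v)-px).ravel(),x0,loss='soft_l1',f_scale=1.)
    return r.x[:2].round(4),np.degrees(r.x[2]).round(2),(pr(r.x)-px).round(1).tolist()
def pol(d,r=.094,z=.115): d=np.radians(d);return [r*np.cos(d),r*np.sin(d),z]
E
python3 - <<'E'
from fit import *
from station import vision
import json
o=json.load(open('poses.json'));c=vision.calibration('wrist');K=c['mtx']
f=lambda x,y:(80+(x-.5)/2,(y-.5)/2)
E=wext(c,*o['pot'])
print(fit(K,E,[pol(a) for a in(113,67,293,247,17,163,197)],[f(*p) for p in[(316,8),(473,20),(400,366),(264,345),(546,168),(188,105),(178,218)]],.046,[.61,.26,-.1]))
E=wext(c,*o['lid'])
print(fit(K,E,[(0,.07,.039),(0,-.068,.028),(-.055,0,.064),(.055,0,.064),(-.135,.026,.0135),(-.135,-.026,.0135),(.135,.026,.0135),(.135,-.026,.0135)],
 [f(*p) for p in[(359,96),(314,320),(241,203),(428,238),(133,128),(124,207),(545,212),(524,293)]],.006,[.515,-.21,-.15]))
E
```

```text
(array([0.6076, 0.2619]), np.float64(-10.05), [[-0.1, -10.5], [-0.0, -1.1], [-0.4, 1.8], [0.7, 1.3], [2.0, 1.3], [-0.5, -0.7], [-0.6, 0.7]])
(array([ 0.5093, -0.2202]), np.float64(-11.2), [[-0.2, -1.5], [0.8, 0.2], [-1.1, -1.1], [0.5, 0.8], [-2.3, -0.6], [-1.6, 2.5], [2.7, 1.3], [1.7, 0.3]])
```

```bash
python3 - <<'E'
from h import *
from station import robot,vision,recognise
import json
o=json.load(open('poses.json'))
for p,r in (([.509,-.22,.054],[180,0,-11.2]),([.509,-.22,.054],[180,0,168.8]),([.61,.26,.2],[180,0,40]),([.61,.26,.2],[180,0,-10])):
    q=robot.inverse_kinematics(p,r);print(None if q is None else np.round(q,1))
robot.move_to([.57,.262,.38],[180,0,0]); robot.pause(.3)
pos,rot=robot.current_tool_pos(),robot.current_eef_rot()
im=vision.grab_frame("wrist"); cv2.imwrite("pics/w_pot2.png",im[:,:,::-1])
cv2.imwrite("pics/w_pot2_b.png",cv2.resize(im[:300,80:430,::-1],None,fx=2,fy=2,interpolation=3))
o['pot2']=[list(map(float,pos)),list(map(float,rot))]
print(pos,rot,robot.current_joint_positions(),robot.current_time_s())
json.dump(o,open('poses.json','w'))
E
```

```text
[  5.3  30.1  22.1 100.6 -13.9  52.  -67.8]
[25.1 29.  -4.7 99.8  2.9 51.3 97.9]
[-25.3  32.8   1.2  70.9  -0.7  76.2 -74.1]
[ -30.1   32.9    9.4   71.2   -5.2   76.3 -121. ]
[0.57017211 0.261519   0.37998748] [ 1.79992637e+02  8.30958609e-04 -4.33684274e-02] [ -28.66906594   26.67023931    4.45848393   55.78472983   -2.01421771
   97.6072148  -114.97883876] 7.7583
```

View pics/w_pot2_b.png

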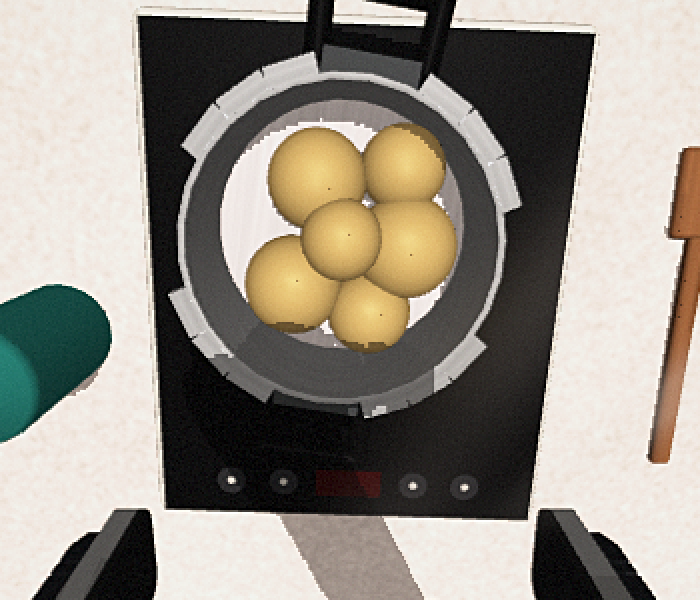

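```bash
python3 - <<'E'
from fit import *
from station import vision
import json
o=json.load(open('poses.json'));c=vision.calibration('wrist');K=c['mtx']
f=lambda x,y:(80+(x-.5)/2,(y-.5)/2)
A1=(67,293,247,17,163,197);P1=[f(*p) for p in[(473,20),(400,366),(264,345),(546,168),(188,105),(178,218)]]
A2=(17,-17,67,113,293,247,163,197);P2=[f(*p) for p in[(314,53),(429,75),(184,150),(171,292),(520,207),(484,347),(270,402),(366,416)]]
print(fit(K,wext(c,*o['pot']),[pol(a) for a in A1],P1,.046,[.61,.26,-.1]))
print(fit(K,wext(c,*o['pot2']),[pol(a) for a in A2],P2,.046,[.61,.26,-.1]))
# joint with camera offset + z scale
def res(v):
    out=[]
    c2=dict(c);T=c['T_tool_cam'].copy();T[0,3]+=v[3];T[1,3]+=v[4];c2['T_tool_cam']=T
    for k,A,P in(('pot',A1,P1),('pot2',A2,P2)):
        ob=np.array([pol(a+np.degrees(v[2])) for a in A])+[v[0],v[1],.046+v[5]]
        out.append((proj(K,wext(c2,*o[k]),ob)-P).ravel())
    return np.concatenate(out+[np.array(v[3:6])*300])
r=least_squares(res,[.61,.26,-.1,0,0,0],loss='soft_l1');print(r.x[:2],np.degrees(r.x[2]),r.x[3:],r.fun.round(1))
E
```

```text
(array([0.609 , 0.2617]), np.float64(-10.01), [[-0.1, -1.8], [-0.3, 1.3], [0.7, 0.8], [2.1, 0.6], [-0.6, -1.2], [-0.7, 0.3]])
(array([0.6055, 0.262 ]), np.float64(-9.33), [[0.5, -0.4], [0.4, -1.2], [-1.9, -0.4], [-1.1, 1.7], [1.7, 0.2], [3.0, -0.5], [-1.1, 1.8], [-0.4, 2.1]])
[0.60733759 0.2633981 ] -9.686972392877156 [ 0.00192557 -0.00128235 -0.00520041] [-2.  -0.8 -0.5 -0.   1.4 -0.   0.1  0.2  0.1 -0.   0.3  0.6  1.2  0.4
  0.1 -0.1 -0.5 -0.8 -0.2  0.3  0.3  0.5  1.5 -1.2 -1.2 -0.  -1.1  0.5
  0.6 -0.4 -1.6]
```

```bash
python3 - <<'E'
from h import *
from station import robot,vision,recognise,fingers
import json
Y=-11.2
robot.move_to([.508,-.2185,.15],[180,0,Y]); fingers.gripper_to(.6,force=90)
print(robot.line_to([.508,-.2185,.055],[180,0,Y],velocity=.1,f_stop=12), robot.current_tool_pos())
fingers.gripper_to(0,force=100); print(robot.current_finger_gap(),robot.current_contact_force())
robot.line_to([.508,-.2185,.16],velocity=.1)
robot.pause(.2)
pos,rot=robot.current_tool_pos(),robot.current_eef_rot()
im=vision.grab_frame("wrist"); cv2.imwrite("pics/w_held.png",im[:,:,::-1])
im=vision.grab_frame("side"); cv2.imwrite("pics/s_held.png",cv2.resize(im[90:370,130:400,::-1],None,fx=2,fy=2))
print(pos,rot,robot.current_finger_gap(),robot.current_contact_force(),robot.current_torque(),robot.current_time_s())
o=json.load(open('poses.json'));o['held']=[list(map(float,pos)),list(map(float,rot))];json.dump(o,open('poses.json','w'))
E
```

```text
False [ 0.50862678 -0.2188453   0.05570668]
0.24171854458306993 [-1.24837292 -1.10882312  5.86924766]
[ 0.50760916 -0.21836594  0.15933904] [-1.79991357e+02  7.62091903e-02 -1.12072059e+01] 0.2406876160599322 [-0.01083438  0.13152908 -4.41395243] [0.02824769 0.00494718 0.01378284] 13.1083
```

View pics/w_held.png

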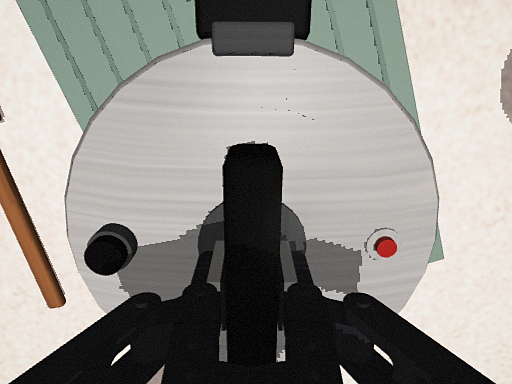

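View pics/s_held.png

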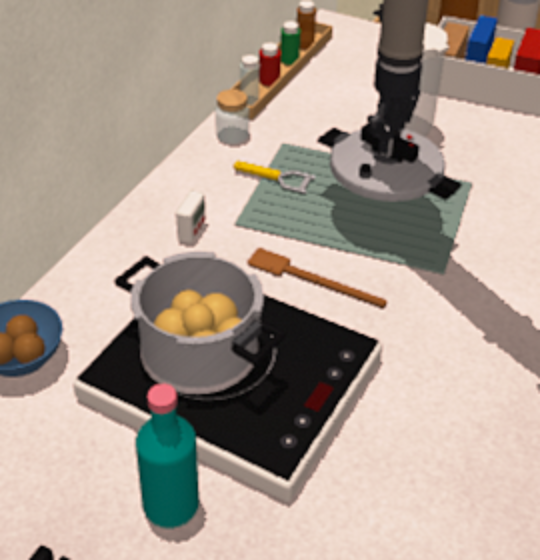

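```bash
python3 - <<'E'
from fit import *
from station import vision
import json
o=json.load(open('poses.json'));c=vision.calibration('wrist');K=c['mtx']
for off in((0,0),(.0019,-.0013)):
    c2=dict(c);T=c['T_tool_cam'].copy();T[:2,3]+=off;c2['T_tool_cam']=T
    E=wext(c2,*o['held'])
    ob=[(0,.07,.039),(0,-.068,.028),(.055,0,.064),(.100,0.0,.012)]
    r=fit(K,E,ob,[(106,255),(386,246),(252,145),(252,38)],.1096,[.508,-.218,-.2]);print(r)
    v=r[0]-np.array(o['held'][0][:2]);y=np.radians(-11.2);print('in lid axes mm',1e3*np.array([np.cos(y)*v[0]+np.sin(y)*v[1],-np.sin(y)*v[0]+np.cos(y)*v[1]]))
    print(proj(K,E,[[*( np.array(o['held'][0][:2])),.1096+.064]]))
E
```

```text
(array([ 0.5107, -0.219 ]), np.float64(-11.7), [[-6.1, 0.3], [2.1, -0.2], [-0.2, 5.5], [0.5, -11.4]])
in lid axes mm [ 3.15513348 -0.02163649]
[[250.76208613 295.45034608]]
(array([ 0.5128, -0.2181]), np.float64(-11.7), [[-6.1, 0.3], [2.1, -0.2], [-0.2, 5.5], [0.5, -11.4]])
in lid axes mm [5.04032839 1.26911529]
[[254.04600505 299.49297083]]
```

```bash
python3 - <<'E'
from fit import *
from station import vision
import json
o=json.load(open('poses.json'));c=vision.calibration('wrist');K=c['mtx']
f=lambda x,y:(80+(x-.5)/2,(y-.5)/2)
A1=(67,293,247,17,163,197);P1=[f(*p) for p in[(473,20),(400,366),(264,345),(546,168),(188,105),(178,218)]]
A2=(17,-17,67,113,293,247,163,197);P2=[f(*p) for p in[(314,53),(429,75),(184,150),(171,292),(520,207),(484,347),(270,402),(366,416)]]
L=np.array([(0,.07,.039),(0,-.068,.028),(-.055,0,.064),(.055,0,.064),(-.135,.026,.0135),(-.135,-.026,.0135),(.135,.026,.0135),(.135,-.026,.0135)])
PL=[f(*p) for p in[(359,96),(314,320),(241,203),(428,238),(133,128),(124,207),(545,212),(524,293)]]
H=np.array([(0,.07,.039),(0,-.068,.028),(.055,0,.034),(.1*np.cos(.7),.1*np.sin(.7),.012),(.1*np.cos(.7),-.1*np.sin(.7),.012)])
PH=[(107,255),(386,246),(252,144)]
def pl(ob,x,y,t,z):
    cc,s=np.cos(t),np.sin(t);return np.c_[x+cc*ob[:,0]-s*ob[:,1],y+s*ob[:,0]+cc*ob[:,1],z+ob[:,2]]
def res(v,rot=True,parts=False):
    c2=dict(c);T=c['T_tool_cam'].copy();T[:3,3]+=v[9:12]
    if rot:T[:3,:3]=T[:3,:3]@R.from_rotvec(v[12:15]).as_matrix()
    c2['T_tool_cam']=T
    O=[]
    for k,P,ob in(('pot',P1,pl(np.array([pol(a) for a in A1]),*v[:3],.046)),('pot2',P2,pl(np.array([pol(a) for a in A2]),*v[:3],.046)),
      ('lid',PL,pl(L,*v[3:6],.006)),('held',PH,pl(H[:3],*v[6:9],.1096))):
        O.append((proj(K,wext(c2,*o[k]),ob)-P))
    if parts:return O
    return np.concatenate([x.ravel() for x in O]+[v[9:12]/.002,v[12:15]/.004,(v[8:9]-v[5:6])/.01])
for rot in(False,True):
    r=least_squares(res,[.607,.262,-.17,.509,-.22,-.2,.509,-.219,-.2]+[0]*6,loss='soft_l1',kwargs=dict(rot=rot))
    v=r.x;print(r.cost,v.round(4),np.degrees(v[[2,5,8]]).round(2))
    for x in res(v,rot,True):print(x.round(1).tolist())
    d=v[6:8]-o['held'][0][:2];y=np.radians(-11.2);print('hand off mm',1e3*np.array([np.cos(y)*d[0]+np.sin(y)*d[1],-np.sin(y)*d[0]+np.cos(y)*d[1]]))
E
```

```text
17.35746953709837 [ 0.6073  0.2634 -0.169   0.5095 -0.2195 -0.1984  0.5093 -0.2179 -0.1997
  0.0018 -0.0015 -0.0055  0.      0.      0.    ] [ -9.68 -11.37 -11.44]
[[-2.1, -0.7], [-0.6, -0.1], [1.4, -0.1], [0.0, 0.2], [0.1, 0.0], [0.3, 0.6]]
[[1.2, 0.4], [0.1, -0.1], [-0.5, -0.8], [-0.1, 0.2], [0.3, 0.4], [1.5, -1.3], [-1.2, -0.1], [-1.1, 0.4]]
[[-0.1, -0.6], [0.7, -0.5], [-0.4, -1.2], [-0.2, 0.7], [-0.9, -0.4], [-0.3, 2.2], [1.3, 1.7], [0.5, 0.1]]
[[0.3, 1.4], [-1.7, 0.2], [0.6, -2.3]]
hand off mm [1.53187153 0.82341545]
17.162790132435923 [ 6.073e-01  2.634e-01 -1.690e-01  5.093e-01 -2.194e-01 -1.984e-01
  5.091e-01 -2.182e-01 -1.995e-01  1.500e-03 -8.000e-04 -5.500e-03
  9.000e-04  1.800e-03  6.000e-04] [ -9.68 -11.36 -11.43]
[[-2.1, -0.8], [-0.6, -0.1], [1.4, -0.1], [0.1, 0.2], [0.1, 0.0], [0.3, 0.5]]
[[1.2, 0.5], [0.0, -0.1], [-0.4, -0.8], [-0.1, 0.2], [0.3, 0.4], [1.5, -1.3], [-1.2, -0.1], [-1.1, 0.5]]
[[-0.2, -0.6], [0.7, -0.5], [-0.5, -1.2], [-0.3, 0.7], [-0.8, -0.4], [-0.2, 2.2], [1.4, 1.7], [0.5, 0.1]]
[[0.3, 1.3], [-1.5, 0.2], [0.5, -2.5]]
hand off mm [1.40471735 0.43800766]
```

```bash
cat > place.py <<'E'
from h import *
from station import robot,vision,recognise,fingers
POT=np.array([.6073,.2634]);PY=-9.7;OFF=.0014
def tcp(lidyaw,z,d=(0,0)):
    t=np.radians(lidyaw);return [POT[0]+d[0]-OFF*np.cos(t),POT[1]+d[1]-OFF*np.sin(t),z],[180,0,lidyaw+.2]
def st(m=''):
    p=robot.current_tool_pos();print(m,p.round(4),robot.current_eef_rot().round(2),robot.current_contact_force().round(1),robot.current_torque().round(2),round(robot.current_time_s(),2))
    return p
E
python3 - <<'E'
from place import *
p=robot.current_tool_pos();robot.line_to([p[0],p[1],.29],velocity=.15)
robot.move_to(*tcp(PY+46,.27)); st('over')
robot.line_to(tcp(PY+46,.222)[0],velocity=.1);robot.pause(.2);st('pre')
cv2.imwrite("pics/s_pre.png",cv2.resize(vision.grab_frame("side")[150:330,150:330,::-1],None,fx=3,fy=3))
cv2.imwrite("pics/c_pre.png",cv2.resize(vision.grab_frame("scene")[60:240,240:420,::-1],None,fx=3,fy=3))
print(robot.line_to(tcp(PY+46,.2055)[0],velocity=.02,f_stop=5));st('down')
E
```

```text
over [0.6073 0.2593 0.2703] [1.7985e+02 2.0000e-02 3.6240e+01] [-0.3 -0.7 -5.6] [-0.08 -0.   -0.01] 15.92
pre [0.6068 0.2628 0.2232] [ 1.7997e+02 -1.3000e-01  3.6500e+01] [ 0.9  0.5 -4.8] [-0.04 -0.01  0.  ] 16.75
True
down [0.606  0.2626 0.2111] [-1.80e+02  2.00e-02  3.65e+01] [-0.4  0.7  5.2] [-0.03 -0.06  0.03] 17.43
```

View pics/s_pre.png

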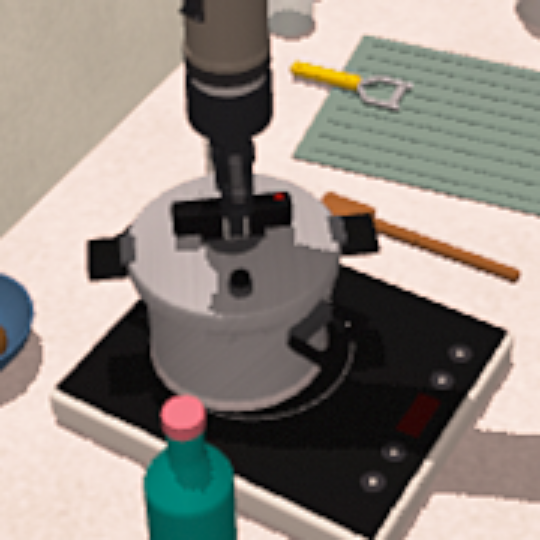

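View pics/c_pre.png

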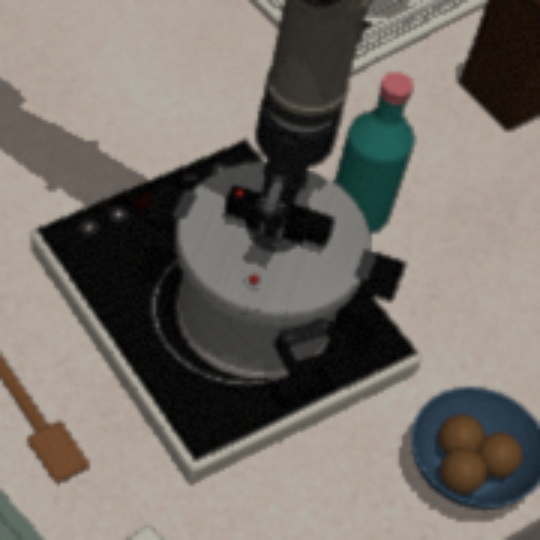

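```bash
python3 - <<'E'
from place import *
for a in np.arange(44,33,-2.):
    robot.move_to(*tcp(PY+a,.2098)); p=st(a)
    if p[2]<.2085 : break
    hit=robot.line_to(tcp(PY+a,.2075)[0],velocity=.03,f_stop=8); p=st(('press',hit))
    if not hit and p[2]<.2085: break
E
```

```text
44.0 [0.6069 0.263  0.2111] [ 1.7999e+02 -1.6000e-01  3.4490e+01] [-0.5  0.9  3.9] [ 0.06  0.01 -0.43] 17.68
('press', False) [0.6069 0.2631 0.211 ] [179.98  -0.24  34.5 ] [-2.3  0.3 10.4] [-0.26  0.63 -0.4 ] 17.93
42.0 [0.6064 0.2628 0.2107] [ 1.7998e+02 -7.0000e-02  3.2550e+01] [-1.2 -0.3  7.1] [-0.22  0.06 -0.22] 18.18
('press', False) [0.6064 0.2631 0.21  ] [ 1.7998e+02 -1.5000e-01  3.2560e+01] [-3.3  1.4 10.5] [-0.61  0.29 -0.48] 18.43
40.0 [0.6047 0.2621 0.2071] [-179.97    0.31   30.58] [-2.3  1.  -4. ] [-0.26  0.04 -0.02] 18.68
```

```bash
python3 - <<'E'
from place import *
hit=robot.line_to(tcp(PY+39.5,.1975)[0],tcp(PY+39.5,.1975)[1],velocity=.02,f_stop=8); robot.pause(.2);st(('down',hit))
E
```

```text
('down', True) [0.6059 0.2626 0.1992] [179.99   0.    30.03] [-0.4  0.6  7. ] [-0.02 -0.17  0.  ] 19.48
```

```bash
python3 - <<'E'
from place import *
for a in [36,32,28,24,20,16,12,8,5,3]:
    robot.move_to(*tcp(PY+a,.1992)); p=st(a)
    if abs(robot.current_torque()[2])>1.0 or np.linalg.norm(robot.current_contact_force()[:2])>10: print('high');break
E
```

```text
36 [0.6062 0.2629 0.1992] [ 1.800e+02 -2.000e-02  2.656e+01] [0.9 0.2 0.3] [ 0.01 -0.18 -0.21] 19.73
32 [0.6061 0.2629 0.1992] [ 1.7999e+02 -2.0000e-02  2.2600e+01] [-1.1 -0.3  0.2] [ 0.01 -0.17 -0.22] 19.98
28 [0.6061 0.2629 0.1992] [ 1.800e+02 -1.000e-02  1.862e+01] [-0.1  0.6 -0.8] [-0.05 -0.14 -0.23] 20.23
24 [0.606  0.263  0.1992] [180.    -0.    14.63] [-0.7  0.4  0.2] [-0.08 -0.16 -0.2 ] 20.48
20 [0.606  0.2631 0.1992] [180.    -0.    10.63] [ 0.8 -0.7 -0. ] [-0.08 -0.16 -0.23] 20.73
16 [0.6059 0.2632 0.1992] [180.     0.     6.64] [-0.1  0.8 -0.5] [-0.1  -0.14 -0.2 ] 20.98
12 [0.6059 0.2633 0.1992] [-180.      0.      2.64] [ 0.1 -0.  -0. ] [-0.11 -0.11 -0.26] 21.23
8 [0.6059 0.2635 0.1992] [-180.      0.     -1.35] [-0.5 -0.1  0.4] [-0.14 -0.1  -0.26] 21.48
5 [0.6059 0.2635 0.1992] [-180.      0.     -4.38] [-0.1 -0.4  0.2] [-0.11 -0.04 -0.24] 21.73
3 [0.6059 0.2636 0.1992] [-180.     -0.     -6.41] [-0.1 -0.2 -0.6] [-0.12 -0.07 -0.1 ] 21.98
```

```bash
python3 - <<'E'
from place import *
for a in np.arange(2,-5,-.7):
    robot.move_to(*tcp(PY+a,.1992)); p=st(round(a,1))
    if abs(robot.current_torque()[2])>.6: print('high');break
for n,s in(("side",np.s_[150:330,150:330]),("scene",np.s_[60:240,240:420])):
    cv2.imwrite(f"pics/{n}_lk.png",cv2.resize(vision.grab_frame(n)[s][:,:,::-1],None,fx=3,fy=3))
E
```

```text
2.0 [0.6059 0.2636 0.1992] [180.    -0.    -7.47] [-0.  -0.2 -1. ] [-0.12 -0.05  0.09] 22.23
1.3 [0.6059 0.2637 0.1992] [-180.     0.    -8.2] [-0.8  1.1  0.1] [-0.09 -0.11  0.05] 22.48
0.6 [0.6059 0.2636 0.1992] [-180.      0.     -8.91] [-1.5 -0.  -0.2] [-0.07 -0.12  0.05] 22.73
-0.1 [0.6057 0.2635 0.1992] [ 1.7996e+02  2.0000e-02 -9.5500e+00] [-1.1 -1.8 -0.1] [-0.2   0.05  0.65] 22.98
high
```

View pics/side_lk.png

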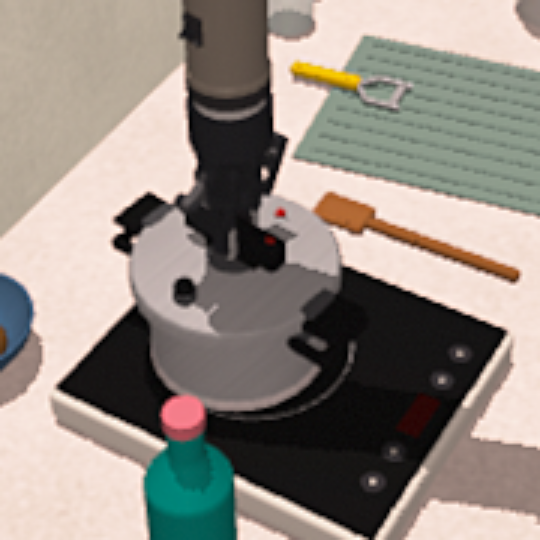

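View pics/scene_lk.png

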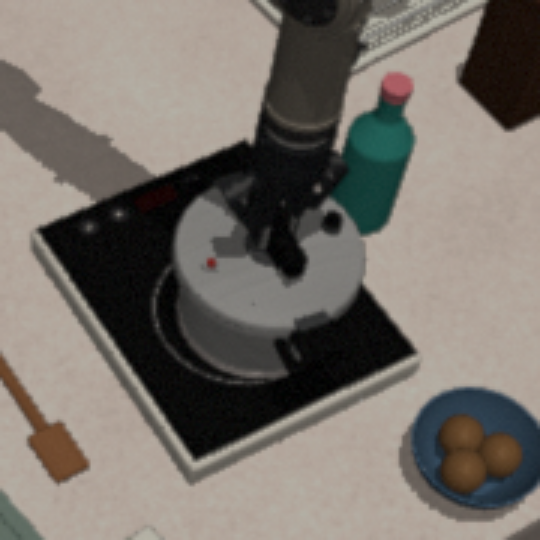

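```bash
python3 - <<'E'
from place import *
robot.pause(.3);st('hold')
robot.move_to(*tcp(PY-.5,.1992)); robot.pause(.2);p=st(-.5)
E
```

```text
hold [0.6057 0.2635 0.1992] [ 1.7997e+02  3.0000e-02 -9.5900e+00] [-1.9 -1.8  0.4] [-0.33  0.27  0.6 ] 23.38
-0.5 [0.6057 0.2635 0.1992] [ 1.7997e+02  2.0000e-02 -9.9700e+00] [-2.9 -2.5  1.4] [-0.5   0.38  1.21] 23.82
```

```bash
python3 - <<'E'
from place import *
import json
fingers.gripper_to(.6);st('open')
p=robot.current_tool_pos();robot.line_to([p[0],p[1],.30],velocity=.12)
robot.move_to([.565,.262,.40],[180,0,0]);robot.pause(.3)
pos,rot=robot.current_tool_pos(),robot.current_eef_rot()
im=vision.grab_frame("wrist");st()
o=json.load(open('poses.json'));o['fin']=[list(map(float,pos)),list(map(float,rot))];json.dump(o,open('poses.json','w'))
cv2.imwrite("pics/fin_b.png",cv2.resize(im[:300,80:430,::-1],None,fx=2,fy=2,interpolation=3))
cv2.imwrite("pics/fin_side.png",cv2.resize(vision.grab_frame("side")[90:370,130:400,::-1],None,fx=2.1,fy=2.1,interpolation=3))
E
```

```text
open [0.6063 0.2638 0.1993] [-1.7995e+02 -3.0000e-02 -1.0060e+01] [ 0.9  0.5 -0.1] [0.02 0.01 0.03] 24.23
 [0.5649 0.2618 0.3986] [ 1.7993e+02  1.3000e-01 -2.0000e-02] [ 0.   0.1 -0.1] [-0.02  0.01  0.01] 26.07
```

View pics/fin_b.png

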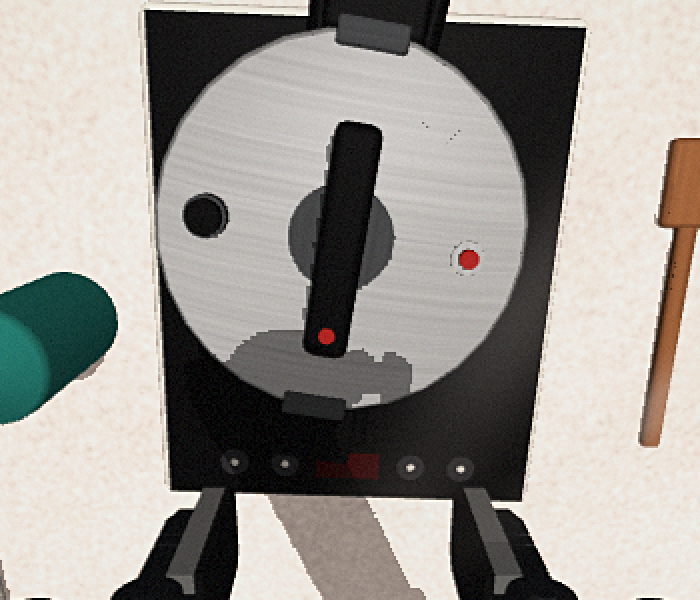

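View pics/fin_side.png

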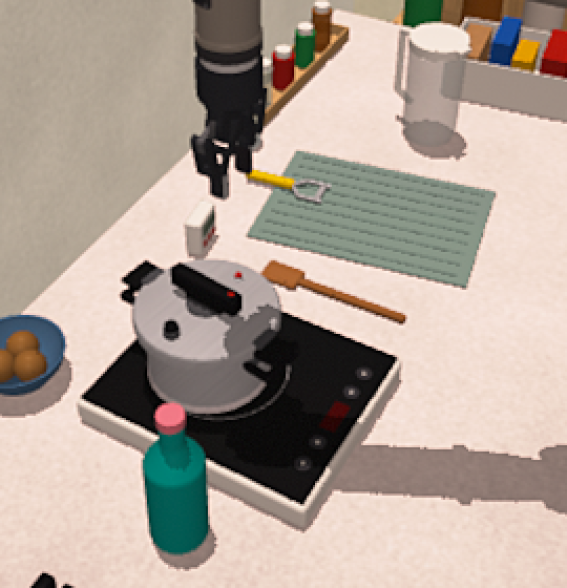

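```bash
python3 - <<'E'
from place import *
robot.move_to([.62,.262,.40],[180,0,0]);robot.pause(.3)
im=vision.grab_frame("wrist");st()
cv2.imwrite("pics/fin2_b.png",cv2.resize(cv2.convertScaleAbs(im[:300,80:430,::-1],alpha=1.6,beta=25),None,fx=2,fy=2,interpolation=3))
E
```

```text
[0.6193 0.2624 0.4011] [-1.7994e+02 -6.0000e-02  6.0000e-02] [-0.5 -0.2 -0.1] [-0.03  0.01 -0.09] 26.81
```

View pics/fin2_b.png

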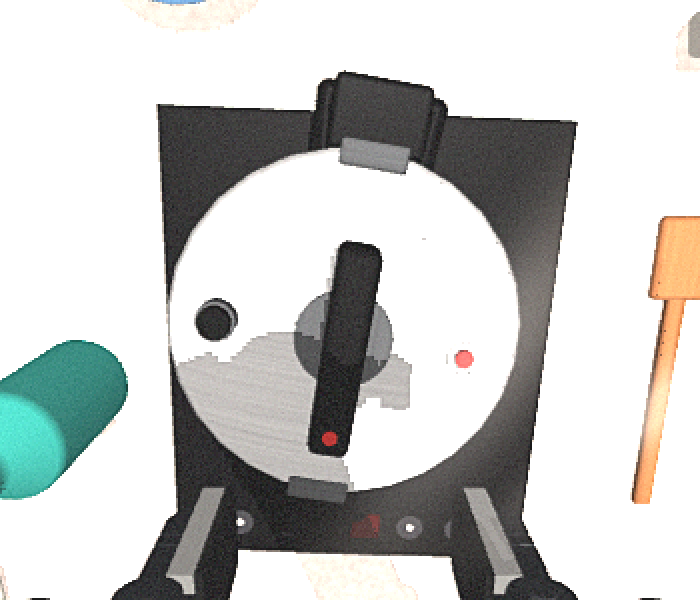

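The lid's far grip (columns 332–433, row ~100) is centred over the pot's wider grip (315–446). The bottle and spatula are where they were.

```bash
python3 - <<'E'
from station import robot,workorder
workorder.close_job(); print(robot.current_time_s())
E
```

```text
the job is handed in; nothing more can be done
the job is handed in; nothing more can be done
```

The pressure cooker is closed and locked, and I handed the job in at about 27 s.

- **Placing:** I took the lid by its bar handle and set it on the flange, 46° counter-clockwise of the pot's grips. Contact came at the expected height. I turned it clockwise under about 10 N until it dropped at about 40°, then pressed it down until it sat 12 mm lower, as it should.
- **Locking:** I turned it clockwise until the torque rose sharply at about −9.7°, which is the pot's measured direction. A further 0.4° doubled the torque to 1.2 N m, so it is at the stop. Then I let go and backed away.
- **Last checks:** The wrist picture shows the lid's far grip centred over the pot's grip, and the lid's valve and pin line up with the pot's measured direction. The pot showed no visible shift. The bottle, pitcher, timer, peeler and spatula look unmoved in the pictures.
- **Disagreements:** The two wrist views of the pot differed by about 3.5 mm and 0.7°. Treating this as an error in the camera's mounting position, I fitted a correction of about 2 mm sideways and 5 mm in height. That height is more than the stated 2 mm, but the contact heights matched what I expected. I did not re-measure the pot's position to the millimetre after locking.

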